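Flip the tab and unscrew the can's cap

TASK

Open the blue can: first flip the red tab up and right over backwards until it stands open by itself, then unscrew the black cap beneath it (anticlockwise) and set it right way up in the round metal dish. How far the cap must be turned before its thread lets go cannot be seen, so feel for it with a light upward pull and never force it while it is still caught. Leave the tab open and do not disturb the other things on the bench.

Things in the scene. Friction and masses are not known exactly. Their poses are not given: they have to be found in the camera images.
- can: Blue rectangular can with a white and yellow band, 128 x 94 mm (its x, y) and 80 mm high, in a 156 x 112 mm steel tray screwed to the bench: it cannot move. Origin: centre of its underside, on the bench. Its x axis points from the neck (middle of its top) to the tab's hinge; the tab's free end points to -x. Nothing stands on its top but neck, cap, tab and hinge.
- neck (a point): Centre of the mouth of the can's white neck, 99 mm above the bench, on the can's axis; the cap's disc rests on it. Neck 30 mm across. Hidden under the cap it has a coarse two-start thread with gaps; where the gaps lie differs each time and cannot be seen. Each gap gives about 0.3 rad of turning in which the cap lifts off; beyond it the cap is caught again until 3.14 rad after the first gap.
- cap: Black round screw cap, 54 mm across, 22 mm high, with a yellow bar on top. Origin: centre of its lower rim, 83 mm above the bench when screwed on. Turned anticlockwise (from above) by 0.4 to 1.5 rad from its start it comes into a gap and lifts straight off, clear of the thread after 13 mm. While caught, a light pull (5 to 8 N) stops within 3 to 6 mm (it gives 0.25 mm per N); over 35 N strips it.
- cap_bar (a point): Centre of the top of the cap's yellow bar grip, 42 mm above the cap's origin. The bar is 44 mm long (along the cap's x axis), 14 mm thick (y axis) and stands 20 mm above the black disc, edges rounded by 3 mm. At the start it lies along the can's x axis (within 0.06 rad), under the tab. Grip it across its thickness from above, fingertips just over the disc.
- tab (a joint): Angle of the red flip tab about its hinge: 0 shut (level over the cap), 1.57 upright, 2.0 fully over at its stop. The hinge is stiff (0.07 N m), so the tab stays where it is left.
- tab_hinge (a point): Middle of the tab's hinge line, fixed on the can: 44 mm along the can's x axis from the neck's axis, 105 mm above the bench. The hinge line runs along the can's y axis.
- tab_grip (a point): Point where to take the red tab, moving with it: mid-thickness, 12 mm from its free end. The tab is a strap 24 mm wide (can's y) and 6 mm thick; shut, it runs level over the cap, 4 mm above the bar. Shut, this point is 89 mm on the can's -x side of the hinge and 27 mm above it; below is air down to the can's top. Pinch the tab's side edges from above; it turns between the pads along its arc.
- dish: Round shallow metal dish, 119 mm across and 22 mm high, loose, 0.25 kg. Origin: centre of its underside. Its flat floor is 4 mm above the bench and 76 mm across; the wall flares outward.
- hardener: Small brown dropper bottle, 33 mm across, 102 mm high, standing. It weighs little and slides if touched; origin at the centre of its underside. Bystander, to be left alone.
- measure: Clear plastic measuring cup, 98 mm across, 103 mm high. It weighs little and slides if touched; origin at the centre of its underside. Bystander, to be left alone.
- sanding_block: Black sanding block, 66 x 116 mm, 32 mm high. It weighs little and slides if touched; origin at the centre of its underside. Bystander, to be left alone.
- air_cap: Silver spray gun air cap, 34 mm across, 24 mm high. It weighs little and slides if touched; origin at the centre of its underside. Bystander, to be left alone.
- flow_cup: Small metal goblet-shaped flow cup, 55 mm across, 74 mm high. It weighs little and slides if touched; origin at the centre of its underside. Bystander, to be left alone.
- tape_measure: Black and yellow tape measure, 34 x 76 mm, 60 mm high. It weighs little and slides if touched; origin at the centre of its underside. Bystander, to be left alone.

How it is judged (in metres and radians):
On the way, in this order (a step that is already met when the one before it is completed fails the run):
1. the tab is flipped over backwards (beyond 1.7 rad) while the cap is still on the neck (value of joint tab above 1.7 rad and z of cap in the frame of can below 0.09 m), for 0.2 s.
2. the cap is unscrewed and lifted at least 30 mm off its seat (z of cap in the frame of can above 0.113 m and value of joint tab above 1.5 rad), for 0.1 s.
At the end, for the whole second after the job is handed in: The tab stands open by itself beyond 1.6 rad; the cap lies at rest in the dish, right way up (within 20 degrees), its centre within 30 mm of the dish's centre; the dish stands level on the bench (value of joint tab above 1.6 rad and horizontal distance between cap and dish below 0.03 m and z of cap in the frame of dish between -0.002 and 0.018 m and angle between cap's own z axis and vertical below 0.35 rad and angle between dish's own z axis and vertical below 0.1 rad and linear speed of cap below 0.03 m/s); the robot touches nothing.
It fails at once if the cap is pulled hard (over 35 N) while its thread is still caught (contact force between cap and can above 35 N and z of cap in the frame of can above 0.0845 m).
It fails at once if the dish is pushed away (over 40 mm) (distance of dish from where it was at the start of the episode above 0.04 m).
It fails at once if a bystander is disturbed (moved over 30 mm) (distance of any of hardener, measure, sanding_block, air_cap, flow_cup, tape_measure from where it was at the start of the episode above 0.03 m).
It also fails if it takes over 72 s, if anything falls off the work surface, if the arm or the gripper's body presses on something with over 40 N, if the wrist force passes 120 N, or if a joint passes its speed limit or range.

ROBOT

A 6-joint arm with a two-finger parallel gripper is mounted at the origin on a cart in front of the work surface, level with it; the furniture and walls round the work are solid. World frame = base frame: x ahead of the robot, y to its left, z up, the work surface at z = 0. Lengths are in m, angles in degrees, forces in N, time in s.
With the tool pointing down it reaches from about 0.375 to 0.75 m from the base axis. Payload 9 kg.
Tool frame: the origin (TCP) lies where the fingers leave the gripper's body, on its centre line; the fingertips stand 73 mm ahead of it and the grasp point (between the pads) lies 54 mm ahead of it (robot.tip_reach is the distance from the TCP to the fingertips, in m); z points along the fingers, y is the direction in which the jaws open and shut (so a half turn about z gives the same grasp; the last joint's range is limited). The gripper opens to 85 mm and grips with 20 to 120 N. Pads are 22 mm wide; open, the fingers measure 114 mm over their backs; the gripper's body (76 mm by 85 mm) begins 54 mm behind the grasp point. The pads swing forward as they close: fully open they stand 13 mm farther back than shut.
Start: joints at [-87.244, 5.964, 5.575, 89.605, 0, 77.527], TCP at [0.158, -0.579, 0.304] pointing down, gripper open.
Joint ranges: [-171.21, 171.21], [-48.23, 106.86], [-62.78, 66.21], [-105.2, 120.99], [-86.42, 89.51], [-180, 180]. Speed limits (degrees/s): [127.2, 127.2, 147.25, 180, 180, 180].

INTERFACE

Orientations are given as [roll, pitch, yaw] about the fixed x, y, z axes, in that order (R = Rz(yaw) Ry(pitch) Rx(roll)).
In Python, from plant import robot gives the robot as it stands. Calls block until the motion is done:
- robot.move_pose(position, orientation): joint-space move of the TCP to a pose.
- robot.line_to(position, vel=0.15, rotation=None, guard=None): straight line of the TCP; rotation=None keeps the orientation; vel is the mean speed in m/s. With guard (N) it stops when the force on the tool has changed by that much, and returns True; else False.
- robot.goto_joints(angles): joint-space move.
- robot.set_gripper(opening): finger opening in m; the grip force is fixed at half the most; returns when the fingers have stopped.
- robot.pause(seconds).
- robot.ik(position, orientation): joint angles nearest the present ones, or None.
- robot.observe(): the state.
- robot.grab_frame(name): name is "side" or "top" or "wrist"; returns the picture (384x512x3 uint8, blue, green, red); there is no depth.
- robot.get_calibration(name): a dict with "vertical_fov" (degrees; the focal length in pixels is half the picture's height over the tangent of half this angle, whatever the lens; pixels are square), "cx", "cy" (the principal point, pixels), "k1" (the pictures are not rectified: a ray, as slopes to the right and down, at radius r is drawn at 1 + k1 r^2 times it, then the intrinsics apply), "rvec" (rotation vector, rad) and "tvec" (3), from world to camera coordinates, as OpenCV has them. Camera axes: x right, y down, z forward; pixel columns grow to the right and rows downward; lengths in m; the calibration is good to about 2 mm. A picture is of the moment at which its call begins: read the wrist's pose just before it. get_calibration takes no time and is no camera call; for the wrist camera it gives the pose at the moment of the call.
A pose or a line that the arm cannot do raises robot.IKError and nothing moves.
- robot.job_done(): hands the job in, once; it reports no verdict.
The state is a dict: "time": time; "q": joint angles; "qvel": joint speeds; "joint_torque": joint torques, N m; "tool_pos": TCP position; "tcp_rot": TCP orientation; "ft_force": force on the tool from outside, world axes, zero at the start; "torque": the same for the moment, N m; "gripper_width": finger opening in m.
Only numpy, scipy, OpenCV 4.12 (cv2) and the standard library are available. Lean on these libraries where they do the work, as an engineer would, in place of code of your own. Each camera call takes 0.05 s, during which the arm holds its last target. There are 200 camera calls.

## Working session

There is one attempt and no reset: what is moved stays moved. The work goes in short steps, each a Python script; the robot and the scene stay as the last script left them, time stands still between calls to the robot, and variables do not carry over. Pictures are saved under pics/ and viewed, about 8 in all and at most 12, crops included, and the job is handed in when it is done.

```bash
ls; mkdir -p pics
python3 - <<'E'
from plant import robot
import cv2,numpy as np
a=robot.grab_frame("side");b=robot.grab_frame("top")
cv2.imwrite("pics/side0.png",a);cv2.imwrite("pics/top0.png",b)
for n in("side","top","wrist"):print(n,robot.get_calibration(n))
o=robot.observe();print(o)
E
```

```text
pics
side {'vertical_fov': 43.87358871599899, 'cx': 255.53057275736703, 'cy': 187.32487406830413, 'k1': -0.164411479352579, 'rvec': array([ 2.0128756 , -0.25085526,  0.14732623]), 'tvec': array([-0.5473867 ,  0.16856839,  1.1316808 ])}
top {'vertical_fov': 49.297378871689965, 'cx': 251.6347377786637, 'cy': 188.58147730262354, 'k1': 0.0506609185462719, 'rvec': array([ 2.06923371, -2.15655596,  0.23160547]), 'tvec': array([0.02050293, 0.58898366, 1.41270882])}
wrist {'vertical_fov': 61.208704870124876, 'cx': 259.37444123285246, 'cy': 191.89162497245832, 'k1': -0.019269932306892903, 'rvec': array([-2.2866189 ,  1.74555314,  0.27972953]), 'tvec': array([-0.5999972 , -0.04093859,  0.38026187])}
{'time': 0.1, 'q': array([-8.72445747e+01,  5.99406171e+00,  5.53175054e+00,  8.96039229e+01,
       -9.66659147e-04,  7.75282610e+01]), 'qvel': array([-0.05645973, -0.05039313,  0.06384537,  0.04344905, -0.00591596,
        0.00368535]), 'joint_torque': array([ 5.79032829e-03, -5.58211756e+01,  5.04719818e+01,  1.30358292e-02,
       -9.93099934e-05, -1.06766129e-05]), 'tool_pos': array([ 0.15759877, -0.57871618,  0.3032139 ]), 'tcp_rot': array([-1.79935120e+02, -1.33599304e-02,  1.52271573e+01]), 'ft_force': array([ 0.22242542, -0.56631796, -0.09788398]), 'torque': array([-0.04060759,  0.02898573,  0.00834201]), 'gripper_width': 0.08530540438181496}
```

View pics/top0.png

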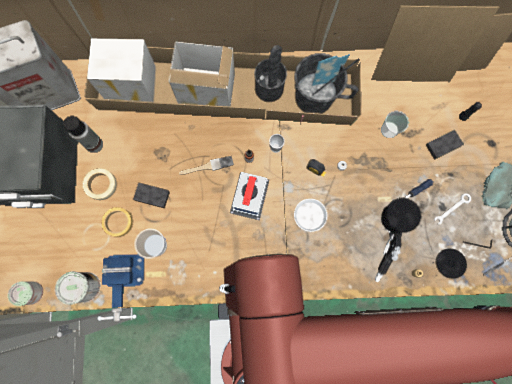

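View pics/side0.png

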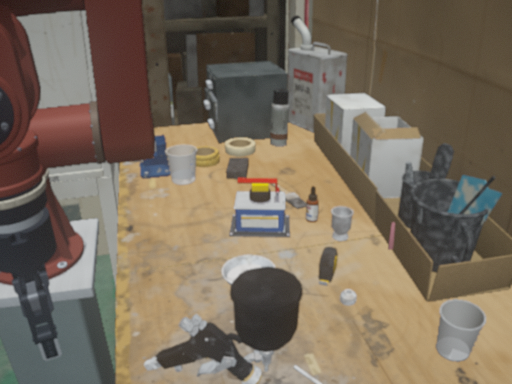

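```bash
cat > h.py <<'E'
import numpy as np,cv2
from plant import robot
from scipy.spatial.transform import Rotation as Ro
def K(c):
    f=192/np.tan(np.radians(c["vertical_fov"]/2)); return np.array([[f,0,c["cx"]],[0,f,c["cy"]],[0,0,1.]])
def cast(c,px,z):
    d=np.array([c["k1"],0,0,0,0])
    u=cv2.undistortPoints(np.array(px,float).reshape(-1,1,2),K(c),d)[:,0]
    R=cv2.Rodrigues(c["rvec"])[0]; o=-R.T@c["tvec"]
    r=np.c_[u,np.ones(len(u))]@R
    return o+r*((z-o[2])/r[:,2])[:,None]
def blobs(m,n=3,amin=15):
    k,l,s,c=cv2.connectedComponentsWithStats(m.astype(np.uint8))
    i=[j for j in range(1,k) if s[j,4]>=amin]; i.sort(key=lambda j:-s[j,4])
    return [(l==j,s[j],c[j]) for j in i[:n]]
def red(im):
    h=cv2.cvtColor(im,cv2.COLOR_BGR2HSV).astype(int)
    return ((h[...,0]<8)|(h[...,0]>172))&(h[...,1]>170)&(h[...,2]>100)
E
python3 - <<'E'
from h import *
a=cv2.imread("pics/side0.png");b=cv2.imread("pics/top0.png")
c=robot.get_calibration("top")
m=red(b);m[250:]=0;m[:150]=0
for mm,s,ce in blobs(m):
    r=cv2.minAreaRect(np.argwhere(mm)[:,::-1].astype(np.float32));print(s,ce,r)
    p=cv2.boxPoints(r);print(cast(c,p,.132).round(4))
# dish
for n,px,z in[("dish",(311,215),.022),("flow",(277,142),.074),("tape",(316,167),.06),("air",(342,165),.024),("hard",(249,156),.1),("measure",(150,243),.103),("sand",(152,195),.032)]:print(n,cast(c,[px],z).round(3))
t=cv2.resize(b[130:250,200:340],None,fx=5.5,fy=5.5,interpolation=cv2.INTER_CUBIC)
cv2.imwrite("pics/t.png",t[:600])
s=cv2.resize(a[160:280,210:350],None,fx=5,fy=5,interpolation=cv2.INTER_CUBIC);cv2.imwrite("pics/s.png",s)
E
```

```text
[243 177  13  28 164] [248.78658537 189.79268293] ((248.67649841308594, 190.2941436767578), (6.790997505187988, 27.406526565551758), 14.03624439239502)
[[ 0.5275  0.0309  0.132 ]
 [ 0.6176  0.0051  0.132 ]
 [ 0.611  -0.0169  0.132 ]
 [ 0.521   0.0092  0.132 ]]
dish [[ 0.493 -0.212  0.022]]
flow [[ 0.754 -0.102  0.074]]
tape [[ 0.659 -0.237  0.06 ]]
air [[ 0.672 -0.338  0.024]]
hard [[0.698 0.001 0.1  ]]
measure [[0.41  0.341 0.103]]
sand [[0.587 0.353 0.032]]
```

View pics/t.png

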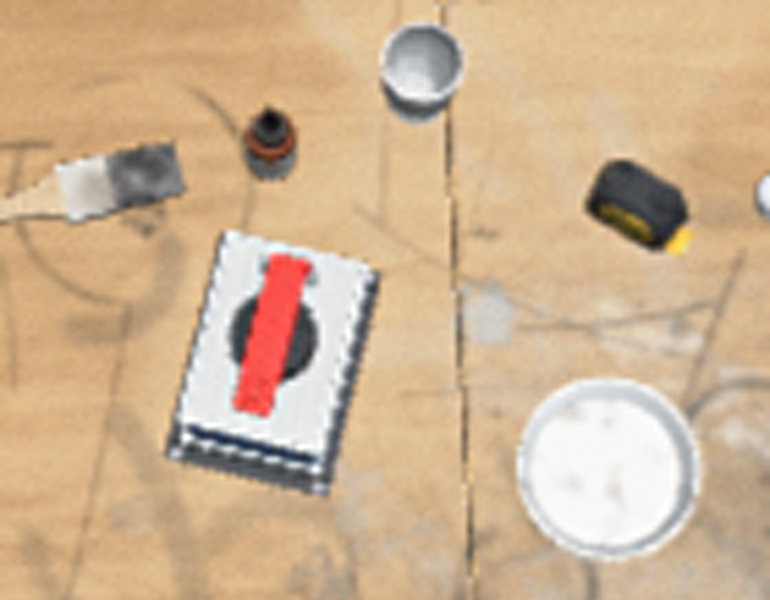

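```bash
cat >> h.py <<'E'
def look(name):
    c=robot.get_calibration("wrist"); im=robot.grab_frame("wrist"); cv2.imwrite(f"pics/{name}.png",im); return c,im
E
python3 - <<'E'
from h import *
o=robot.observe();c=robot.get_calibration("wrist")
R=cv2.Rodrigues(c["rvec"])[0];cam=-R.T@c["tvec"]
T=Ro.from_euler("xyz",o["tcp_rot"],degrees=True).as_matrix()
print("cam in tool",T.T@(cam-o["tool_pos"]),"\n cam axes in tool\n",T.T@R.T)
for y in(-16,164,-16+105,164-360,164-75):
    print(y,robot.ik([.57,.006,.19],[180,0,y]))
robot.line_to([.158,-.579,.40],vel=.3)
robot.move_pose([.53,.02,.36],[180,0,-16])
c,im=look("w1");print(robot.observe()["time"],robot.observe()["q"])
E
```

```text
cam in tool [ 0.08016743  0.00026051 -0.07050356] 
 cam axes in tool
 [[ 9.27310735e-04 -9.50079103e-01 -3.12007753e-01]
 [ 9.99999405e-01  7.01954669e-04  8.34587342e-04]
 [-5.73908694e-04 -3.12008341e-01  9.50079189e-01]]
-16 [ -12.53835676    1.31147541  -11.10326402   77.58526057    0.
 -176.53835676]
164 [-12.53835676   1.31147541 -11.10326402  77.58526057   0.
   3.46164324]
89 [-12.53835676   1.31147541 -11.10326402  77.58526057   0.
  78.46164324]
-196 [-12.53835676   1.31147541 -11.10326402  77.58526057   0.
   3.46164324]
89 [-12.53835676   1.31147541 -11.10326402  77.58526057   0.
  78.46164324]
4.2917 [-1.20053378e+01 -5.00668803e+00  4.10912360e-01  9.54170192e+01
 -2.90989554e-03 -1.75967796e+02]
```

View pics/w1.png

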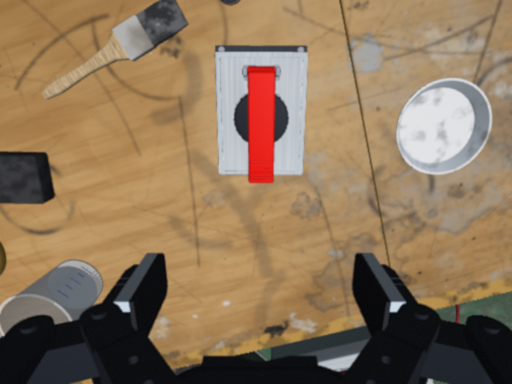

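Run:
```python
from h import *
im=cv2.imread("pics/w1.png");c=robot.get_calibration("wrist")
hsv=cv2.cvtColor(im,cv2.COLOR_BGR2HSV)
mm,s,ce=blobs(red(im))[0]
r=cv2.minAreaRect(np.argwhere(mm)[:,::-1].astype(np.float32));print(s,r)
# tab edges by rows over level strap -> world line
P=[]
for y in range(s[1]+25,s[1]+s[3]-12,4):
    x=np.flatnonzero(mm[y]); P.append(((x[0]+x[-1])/2,y))
W=cast(c,P,.135);d=W[0]-W[-1];print("tab dir deg",np.degrees(np.arctan2(d[1],d[0])),W[0],W[-1])
yb=s[1]+s[3]; 
# free end: the lower face's edge (end face seen) 
print("end",cast(c,[(P[-1][0],yb)],.135),cast(c,[(P[-1][0],yb)],.129))
# can top white: sat low, bright
roi=np.zeros(im.shape[:2],bool);roi[40:190,205:320]=1
w=roi&(hsv[...,1]<45)&(hsv[...,2]>130)|(roi&mm)
b=blobs(w)[0];q=cv2.minAreaRect(cv2.convexHull(np.argwhere(b[0])[:,::-1].astype(np.int32)).astype(np.float32));print(q)
C=cast(c,cv2.boxPoints(q),.08);print(C.round(4),"mean",C.mean(0))
k=roi&(hsv[...,2]<70);k[:85]=0;k[150:]=0
pts=np.argwhere(k)[:,::-1];pts=pts[(abs(pts[:,0]-262)<32)]
h=cv2.convexHull(pts.astype(np.int32));e=cv2.fitEllipse(h);print(e,cast(c,[e[0]],.105))
g=(hsv[...,1]<60)&(hsv[...,2]>110);g[:,:380]=0;g[200:]=0
b=blobs(g)[0];h=cv2.convexHull(np.argwhere(b[0])[:,::-1].astype(np.int32));e=cv2.fitEllipse(h);print("dish",b[1],e,cast(c,[e[0]],.022))
```

```text
[ 248   67   27  116 3005] ((261.0, 124.5), (115.0, 26.0), 90.0)
tab dir deg -16.29305736812064 [ 0.60160766 -0.00267184  0.135     ] [0.53622834 0.01643781 0.135     ]
end [[0.52215128 0.02045451 0.135     ]] [[0.52042543 0.0209224  0.129     ]]
((260.33575439453125, 114.30661010742188), (92.20285034179688, 135.6316375732422), 0.7073193788528442)
[[ 0.5226  0.0752  0.08  ]
 [ 0.6555  0.0291  0.08  ]
 [ 0.6292 -0.0587  0.08  ]
 [ 0.4927 -0.0242  0.08  ]] mean [0.57498844 0.005357   0.08      ]
((260.5655822753906, 117.60049438476562), (52.67508316040039, 54.20183181762695), 2.1817069053649902) [[0.57796692 0.00433775 0.105     ]]
dish [ 396   52  111  148 8157] ((451.0268859863281, 122.11219787597656), (95.77359008789062, 169.09535217285156), 29.074575424194336) [[ 0.50040558 -0.22081678  0.022     ]]
```

```bash
cat >> h.py <<'E'
th=np.radians(-16.3);u=np.array([np.cos(th),np.sin(th),0]);Y0=163.7
neck=np.array([.577,.0043,0]);hinge=neck+.044*u+[0,0,.105]
def tabpt(a): # grip point at tab angle a
    x,z=-.089,.027; return hinge+u*(x*np.cos(a)+z*np.sin(a))+np.array([0,0,-x*np.sin(a)+z*np.cos(a)])
GZ=np.array([0,0,.054])
E
python3 - <<'E'
from h import *
p=tabpt(0)+GZ
robot.move_pose(p+[0,0,.07],[180,0,Y0])
print(robot.line_to(p,vel=.12,guard=12))
o=robot.observe();print(o["time"],o["tool_pos"]-p,o["ft_force"])
robot.set_gripper(.015)
o=robot.observe();print(o["time"],o["gripper_width"],o["tool_pos"]-p,o["ft_force"])
cv2.imwrite("pics/side1.png",cv2.resize(robot.grab_frame("side")[80:260,130:370],None,fx=3,fy=3))
E
```

```text
False
7.675 [ 2.66288451e-04 -7.68805326e-05  6.68256038e-04] [-0.1697244   0.13942891  1.06099888]
8.2667 0.022176990181912454 [0.00014931 0.00026859 0.00036433] [0.09133012 2.92893566 2.83523759]
```

View pics/side1.png

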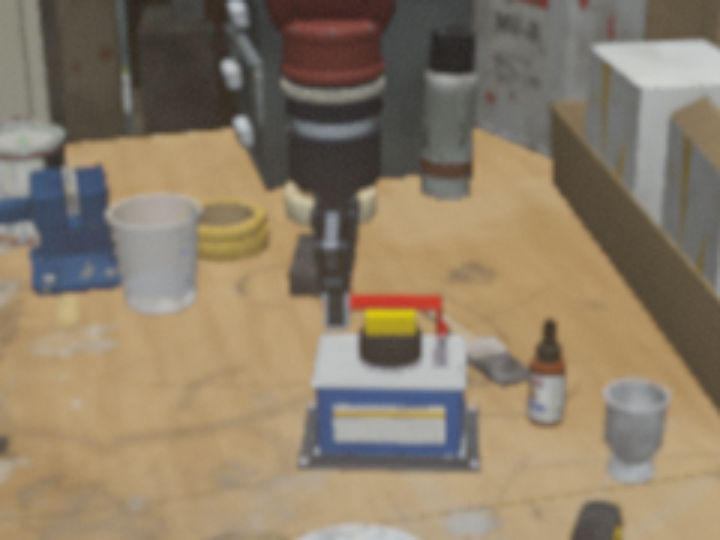

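The side view shows the finger at (335,305) on the tab's free end, with the width stopped at about 22 mm, so the tab is held. Next comes the arc.

Run:
```python
from h import *
for a in np.arange(.12,1.99,.12).tolist()+[1.97]:
    robot.line_to(tabpt(a)+GZ,vel=.1)
    o=robot.observe();F=o["ft_force"]
    print(round(a,2),round(o["time"],1),F.round(1),round(o["gripper_width"],4))
    if np.linalg.norm(F)>40: print("abort");break
cv2.imwrite("pics/side2.png",cv2.resize(robot.grab_frame("side")[80:260,130:370],None,fx=3,fy=3))
```

```text
0.12 8.6 [ 1.6  3.9 -3. ] 0.0224
0.24 8.8 [ 1.5  4.8 -3.8] 0.0224
0.36 9.1 [ 1.1  5.5 -3.6] 0.0223
0.48 9.3 [ 0.1  4.8 -5.1] 0.0224
0.6 9.6 [ 0.1  5.2 -6.6] 0.0229
0.72 9.9 [ 0.1  5.4 -5.4] 0.0226
0.84 10.1 [-0.1  5.9 -5.8] 0.0221
0.96 10.4 [-0.   5.5 -6.8] 0.0222
1.08 10.6 [-1.4  5.2 -5.8] 0.0218
1.2 10.9 [-1.1  6.2 -4.3] 0.0216
1.32 11.2 [-3.7  6.4 -2. ] 0.0216
1.44 11.4 [-1.6  6.2 -1. ] 0.0216
1.56 11.7 [-0.7  5.5  2. ] 0.0203
1.68 11.9 [-0.3 -0.6 -0.2] 0.015
1.8 12.2 [-0.4  0.5  0.9] 0.0148
1.92 12.4 [ 0.3 -1.1 -0.7] 0.0152
1.97 12.7 [ 0.2  0.1 -0.2] 0.015
```

View pics/side2.png

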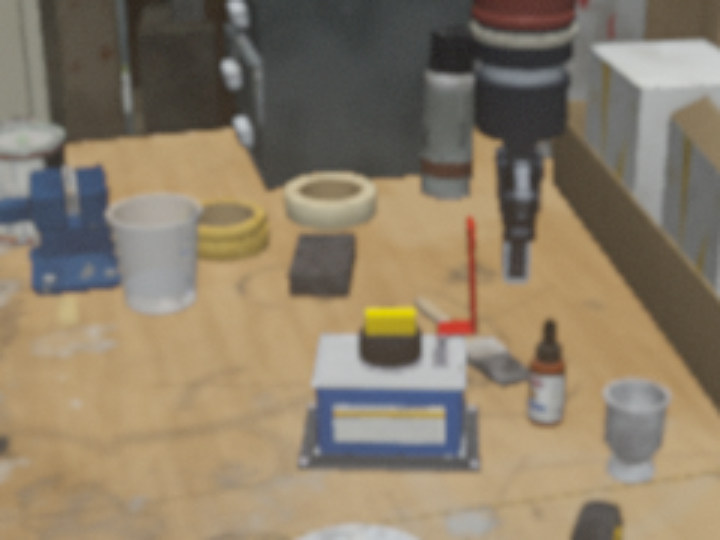

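The tab slipped out of the pads near 1.56 rad and stands upright: red strap at (472,270), finger beyond it at (515,260). I'll go over it and push from the cap side with the closed fingers.

Run:
```python
from h import *
o=robot.observe();p=o["tool_pos"].copy();p[2]=.305
robot.line_to(p,vel=.25)
h=hinge*[1,1,0]
robot.line_to(h-.025*u+[0,0,.305],vel=.25)
print(robot.line_to(h-.025*u+[0,0,.238],vel=.2,guard=10))
print(robot.line_to(h+.045*u+[0,0,.238],vel=.08,guard=8))
o=robot.observe();print(o["time"],(o["tool_pos"]-h)@u,o["ft_force"])
robot.line_to(h-.025*u+[0,0,.238],vel=.2)
cv2.imwrite("pics/side3.png",cv2.resize(robot.grab_frame("side")[80:260,130:370],None,fx=3,fy=3))
```

```text
False
True
15.05 0.044455896892449276 [-3.17260505  0.58942763  5.10010548]
```

View pics/side3.png

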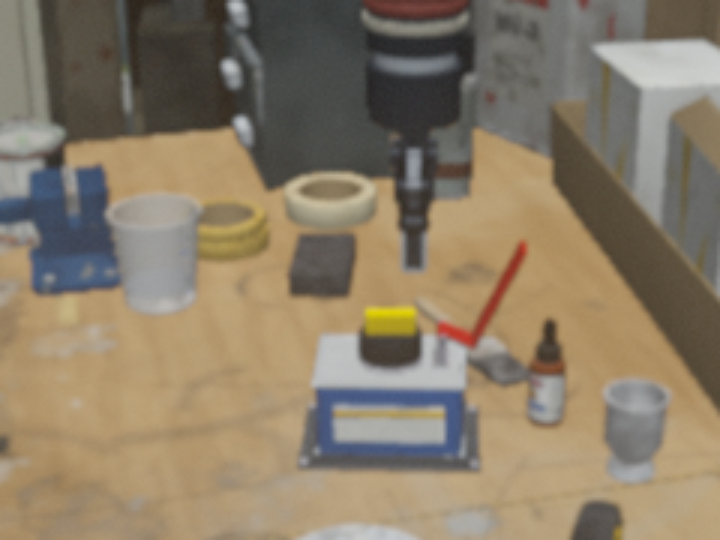

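The tab now leans well past upright, at its stop, from (470,345) to (523,245). Next, a close look at the bar.

Run:
```python
from h import *
robot.line_to(neck+[0,0,.30],vel=.2)
robot.set_gripper(.05)
c,im=look("w2");hsv=cv2.cvtColor(im,cv2.COLOR_BGR2HSV)
y=(hsv[...,0]>20)&(hsv[...,0]<35)&(hsv[...,1]>150)&(hsv[...,2]>100)
mm,s,ce=blobs(y)[0];r=cv2.minAreaRect(np.argwhere(mm)[:,::-1].astype(np.float32));print(s,ce,r)
B=cast(c,cv2.boxPoints(r),.125);print(B.round(4),cast(c,[r[0]],.125))
e=[B[1]-B[0],B[2]-B[1]];d=max(e,key=np.linalg.norm);print("bar dir",np.degrees(np.arctan2(d[1],d[0])))
k=hsv[...,2]<75;k[:ce[1].astype(int)-130]=0
k2=np.zeros_like(k);x0,y0=ce.astype(int);k2[max(0,y0-110):y0+110,x0-110:x0+110]=1
b=blobs(k&k2)[0];el=cv2.fitEllipse(cv2.convexHull(np.argwhere(b[0])[:,::-1].astype(np.int32)));print(b[1],el,cast(c,[el[0]],.105),robot.observe()["time"])
```

```text
[250 161  20  56 979] [259.92134831 188.49948927] ((259.95465087890625, 188.50205993652344), (55.30653381347656, 18.299287796020508), 87.39744567871094)
[[ 0.5507  0.0038  0.125 ]
 [ 0.554   0.0175  0.125 ]
 [ 0.5987  0.007   0.125 ]
 [ 0.5952 -0.0075  0.125 ]] [[0.57404515 0.0053178  0.125     ]]
bar dir -13.25009640587263
[ 230  149   62   63 2084] ((260.1217041015625, 180.9639434814453), (61.30567932128906, 63.54939270019531), 0.5291606783866882) [[0.57362472 0.00560645 0.105     ]] 16.55
```

View pics/w2.png

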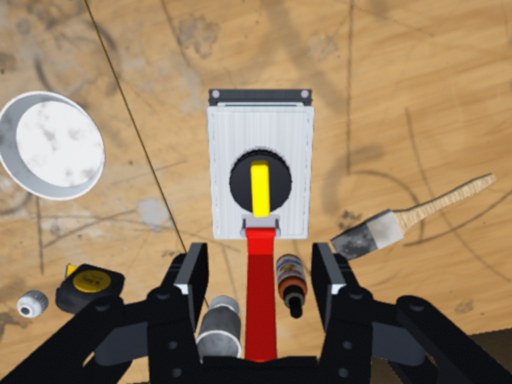

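```bash
sed -i 's/^neck=.*/neck=np.array([.5755,.005,0]);hinge=neck+.044*u+[0,0,.105]/' h.py
python3 - <<'E'
from h import *
print(robot.tip_reach)
p=neck+[0,0,.183];r=[180,0,166.7]
robot.line_to(neck+[0,0,.25],vel=.2,rotation=r)
print(robot.line_to(p,vel=.08,guard=8))
o=robot.observe();print(o["tool_pos"],o["ft_force"].round(1))
robot.set_gripper(.005)
o=robot.observe();print(o["time"],o["q"].round(2),o["gripper_width"],o["ft_force"].round(1),o["torque"].round(2))
E
```

```text
0.0726
False
[0.57580109 0.00491864 0.18361923] [-0.4  0.1  0.1]
18.35 [-12.51   2.41 -10.65  76.88   0.     0.79] 0.01215211369194532 [-0.2  0.3  4.2] [ 0.06  0.08 -0.  ]
```

Run:
```python
from h import *
q0=np.array(robot.observe()["q"]);p0=robot.observe()["tool_pos"].copy()
free=False
for a in np.arange(.40,1.95,.13):
    q=q0.copy();q[5]-=np.degrees(a);robot.goto_joints(q)
    o=robot.observe();t=o["torque"][2];f0=o["ft_force"];b=o["tool_pos"]
    hit=robot.line_to(b+[0,0,.010],vel=.015,guard=6)
    o=robot.observe();dz=o["tool_pos"][2]-b[2]
    print(round(a,2),round(o["time"],1),"f0",f0.round(1),"tz",round(t,2),"hit",hit,"dz",round(dz*1000,1),o["ft_force"].round(1),round(o["gripper_width"],4))
    if not hit and dz>.008: free=True;break
print("free",free)
if free:
    b=o["tool_pos"]
    print(robot.line_to(b+[0,0,.008],vel=.02,guard=8),robot.observe()["ft_force"].round(1))
    cv2.imwrite("pics/side4.png",cv2.resize(robot.grab_frame("side")[80:260,130:370],None,fx=3,fy=3))
```

```text
0.4 19.3 f0 [ 0.3 -0.5  2.3] tz -0.01 hit True dz 4.0 [ 2.  -0.9 -5. ] 0.0121
0.53 20.0 f0 [ 0.  -0.4  0.7] tz -0.0 hit True dz 4.4 [ 3.4 -0.5 -5.2] 0.0123
0.66 20.7 f0 [ 0.2 -0.3 -0.7] tz -0.03 hit True dz 4.6 [ 3.4 -0.7 -6.1] 0.0123
0.79 21.8 f0 [ 0.1 -0.1 -0.3] tz -0.06 hit False dz 9.9 [ 0.5 -0.3 -1.4] 0.0126
free True
False [ 0.4  0.2 -0.5]
```

Run:
```python
from h import *
o=robot.observe();b=o["tool_pos"];print(o["time"],b,o["tcp_rot"])
robot.line_to([b[0],b[1],.29],vel=.12)
robot.line_to([.52,-.10,.30],vel=.2,rotation=[180,0,Y0])
c,im=look("w3");print(robot.observe()["time"],robot.observe()["gripper_width"])
top=robot.grab_frame("top");cv2.imwrite("pics/top1.png",top)
ct=robot.get_calibration("top")
for n,I,C in(("w",im,c),("top",cv2.imread("pics/top0.png"),ct)):
    h=cv2.cvtColor(I,cv2.COLOR_BGR2HSV);m=(h[...,1]<50)&(h[...,2]>110)
    # expected dish pixel
    R=cv2.Rodrigues(C["rvec"])[0];X=R@np.array([.493,-.212,.02])+C["tvec"]
    px=cv2.projectPoints(np.array([[.493,-.212,.02]]),C["rvec"],C["tvec"],K(C),np.array([C["k1"],0,0,0,0]))[0].ravel();print(n,px)
    for mm,s,ce in blobs(m,12,100):
        if np.hypot(*(ce-px))<40:
            e=cv2.fitEllipse(cv2.convexHull(np.argwhere(mm)[:,::-1].astype(np.int32)));print(s,e,cast(C,[e[0]],.022))
```

```text
22.35 [0.57571803 0.0049078  0.20150402] [-1.79961078e+02  3.94677123e-02 -1.48035410e+02]
24.275 0.012397448871831083
w [155.48771395 166.43330038]
[ 103  111  109  124 9407] ((150.8988494873047, 175.0490264892578), (111.32379913330078, 131.63827514648438), 30.367040634155273) [[ 0.50046222 -0.21982558  0.022     ]]
top [310.85192626 215.03725098]
[294 197  42  36 958] ((314.2467346191406, 211.2999267578125), (34.63199996948242, 46.53260803222656), 47.27080535888672) [[ 0.50569057 -0.22479089  0.022     ]]
```

View pics/w3.png

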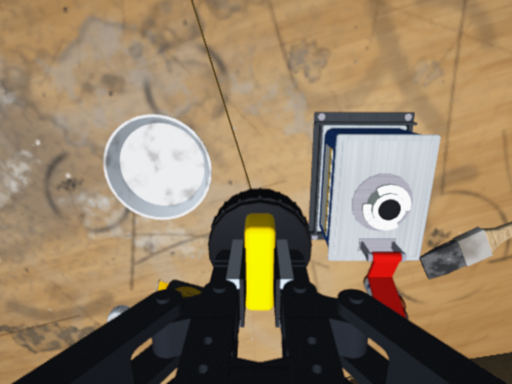

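The dish rim spans x 104–211 and y 113–220. Its centre, about (157.5,166.5), lies within 2 px of the projection of (0.493, -0.212). The automatic masks picked up floor stains, so I'm not using them. The cap hangs straight and the tab is open.

Run:
```python
from h import *
d=np.array([.493,-.213,0])
robot.line_to(d+[0,0,.25],vel=.2)
robot.line_to(d+[0,0,.125],vel=.12)
hit=robot.line_to(d+[0,0,.1],vel=.03,guard=5)
o=robot.observe();print(hit,o["time"],o["tool_pos"],o["ft_force"].round(1))
robot.set_gripper(.04);robot.pause(.2)
robot.line_to(d+[0,0,.26],vel=.15)
p=robot.observe()["tool_pos"]
robot.line_to([.50,-.12,.30],vel=.2)
c,im=look("w4");top=robot.grab_frame("top");s=robot.grab_frame("side")
cv2.imwrite("pics/fin.png",np.hstack([cv2.resize(im,(400,300)),cv2.resize(s,(400,300))]))
print(robot.observe()["time"])
h=cv2.cvtColor(im,cv2.COLOR_BGR2HSV);y=(h[...,0]>20)&(h[...,0]<35)&(h[...,1]>150)&(h[...,2]>100)
for mm,s_,ce in blobs(y,3,60):print(s_,ce,cast(c,[ce],.046))
```

```text
True 26.9 [ 0.49314589 -0.21288726  0.10749845] [-0.3  1.5  4.5]
29.4583
[167 164  17  42 583] [174.80960549 184.82675815] [[ 0.4928434  -0.21037961  0.046     ]]
```

View pics/fin.png

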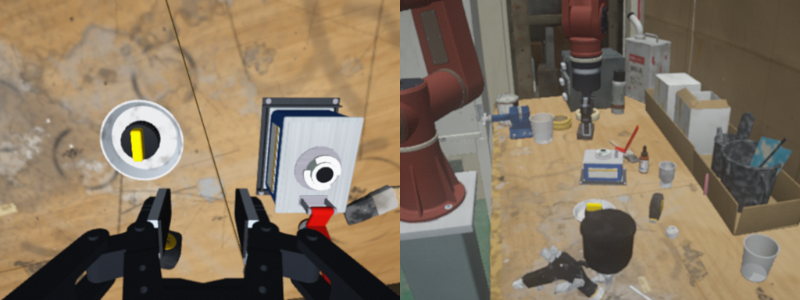

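The cap sits upright in the middle of the dish at (138,140), the tab stands open, and the bystanders look untouched.

```bash
python3 -c "
from plant import robot
robot.job_done();print(robot.observe()['time'])"
```

```text
the job is handed in; nothing more can be done
the job is handed in; nothing more can be done
```

The can is open: the red tab stands flipped back at its stop, and the black cap lies right way up in the dish. I handed the job in about 30 s into the 72 s allowed; it reported no verdict.

- **Tab:** It slipped out of the pads at about 1.56 rad. I went over it and pushed it from the cap side to its stop. I judged it to be near 2.0 rad from the side picture.
- **Cap:** I turned it in steps with a light upward pull. It was still caught at 0.40, 0.53 and 0.66 rad, stopping within 4–5 mm at about 5–6 N. It came free at 0.79 rad and lifted clear.
- **Last check:** The final pictures show the cap upright in the dish, with its bar at (0.493, -0.210). My estimate of the dish centre is (0.493, -0.213), about 3 mm away. The tab was open, nothing else looked moved, and the gripper was clear of everything.
- **Disagreements:** The automatic fits of the dish were 10–18 mm off because of stains on the bench, so I read its rim by eye in two views, which agreed to about 2 mm. Two views of the neck differed by 4 mm; I used the average.

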